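# Switch on the interlocked bench supply

### The arm

A 7-joint arm with a two-finger parallel gripper is mounted at the origin on a cart in front of the work surface, level with it; the furniture and walls round the work are solid. World frame = base frame: x ahead of the robot, y to its left, z up, the work surface at z = 0. Lengths are in m, angles in rad, forces in N, time in s.
With the tool pointing down it reaches from about 0.35 to 0.9 m from the base axis. Payload 8.1 kg.
Tool frame: the origin (TCP) lies at the very end of the fingers, on their centre line; the grasp point (between the pads) lies 19 mm behind it; z points along the fingers, y is the line along which they close (so a half turn about z gives the same grasp; the last joint's range is limited). The gripper opens to 92 mm and grips with 3 to 60 N. Pads are 19 mm wide; open, the fingers measure 130 mm over their backs; the gripper's body (75 mm by 190 mm) begins 47 mm behind the grasp point.
Start: joints at [1.078, 0.434, 0.025, 1.573, -0.012, 1.134, -0.075], TCP at [0.237, -0.578, 0.227] pointing down, gripper open.
Joint ranges: [-2.62, 2.62], [-0.44, 2.09], [-1.27, 1.32], [0.08, 2.57], [-1.32, 4.46], [0.12, 2], [-2.74, 2.74]. Speed limits (rad/s): [2.22, 2.22, 3.01, 3.01, 3.14, 3.14, 3.14].

### API

Orientations are given as a rotation vector (axis times angle).
In Python, from cell import readout, cams, job gives the robot as it stands.
- The arm moves only by the tool drive_tool, never from a script. Its argument "commands" is a list of rows, each a list of 3 entries, a list of its own where there are three numbers: the turn, a rotation vector about the tool's x, y, z in rad, then the shift along the tool's x, y, z in cm, then the gripper's target within -1 to 1 (fully open at 1, half-way at 0, shut at -1). A call has 1 to 20 rows; each row is the pose to reach, as a shift and turn from the pose commanded when the call began, along the tool's axes at that moment; what a row does not reach only later rows make up. A row lasts 1/12 s, in which the tool goes at most 41.7 mm and 7.16 degrees, less where a joint would pass 70% of its speed; a pose out of reach is approached as far as the arm can. A call with a gripper value outside its range is refused whole. The fingers move at their own pace and stop on an object; "newtons" is the grip in N (left out, the last holds). Time passes only in rows, so rows that repeat a pose let the fingers close. It gives the time, the measured TCP pose, the force, the opening and the grip force at its end, in the units of the state.
- readout.observe(): the state, without advancing time (a new reading comes with each control period).
- cams.get_image(name): name is "scene" or "top" or "wrist"; returns the picture (480x640x3 uint8, blue, green, red); there is no depth.
- cams.camera_info(name): a dict with "camera_matrix" (3x3 intrinsics, pixels), "R" (3x3) and "t" (3): a world point X has camera coordinates R X + t. Camera axes: x right, y down, z forward; pixel columns grow to the right and rows downward; lengths in m; the calibration is good to about 2 mm. The wrist camera is an equidistant fisheye: a pixel r from the principal point sees the ray r / f radians off the axis. A picture is of the moment at which its call begins: read the wrist's pose just before it. camera_info takes no time and is no camera call; for the wrist camera it gives the pose at the moment of the call.
- job.sign_off(): hands the job in; it is judged then, once.
The state is a dict: "clock": time; "joints": joint angles; "dq": joint speeds; "joint_efforts": joint torques, N m; "position": TCP position; "ee_rot": TCP orientation; "force": force on the tool from outside, world axes, zero at the start; "ft_torque": the same for the moment, N m; "width": opening from 0.0 (shut) to 1.0 (fully open); "gripper_force": force on a finger pad.
Only numpy, scipy, OpenCV 4.12 (cv2) and the standard library are available. Lean on these libraries where they do the work, as an engineer would, in place of code of your own. Each camera call takes 0.05 s, during which the arm holds its last target. There are 200 camera calls.

### The job

Switch on the bench's grey two-handle supply box: turn the isolator (the handle with the longer bar, on the box's left) fully clockwise to its stop, which unlocks the other handle, then turn the selector (the shorter bar, on the right) fully clockwise to its stop. Leave both handles fully turned and let go.

Things in the scene. Friction and masses are not known exactly. Their poses are not given: they have to be found in the camera images.
- isolator (a joint): Angle (rad) of the left (+y) handle of a fixed grey box 124 x 204 x 48 mm high, turned up to 20 degrees. 0 off, grows clockwise from above, stop at 1.047 (60 degrees) = on; stays put, resists with 0.06 N m. Its steel D-shaped disc (radius 46 mm) blocks the selector's fan plate until the last 13 degrees, and is itself held once the selector is on.
- selector (a joint): Angle (rad) of the right (-y) handle on the same box, its axis 104 mm from the isolator's. 0 off, grows clockwise seen from above, hard stop at 1.047 (60 degrees) = on; stays where it is left, resists with about 0.06 N m. Blocked at 0 (2 to 3 degrees of play) by the isolator's disc until the isolator is on.
- isolator_grip (a point): Point on the isolator's vertical turning axis, in its upright black bar, 90 mm above the bench; turns with it, z up. Bar: 62 mm along this frame's x, centred, 14 mm thick along y (pinch across y), from 64 to 105 mm above the bench. Below it: a skirt of 16 mm radius, top at 66 mm, and the handles' steel plates, tops at 57 mm.
- selector_grip (a point): Point on the selector's vertical turning axis, in its upright black bar, 90 mm above the bench; turns with it, z up. Bar: 44 mm along this frame's x (-23 to +21; the -x nose is rounded, with a thin white line on top), 14 mm thick along y (pinch across y), from 67 to 105 mm above the bench. Below it: a skirt of 20 mm radius, top at 69 mm.

How it is judged:
By the outcome, as a careful person would: the job done as asked, in the order asked, and still so for the second after the job is handed in, with the robot touching nothing.
It also fails if it takes over 42 s, if anything falls off the work surface, if the arm or the gripper's body presses on something with over 40 N, if the wrist force passes 120 N, or if a joint passes its speed limit or range.

## Working session

There is one attempt and no reset: what is moved stays moved. The work goes in short steps, Python scripts to look and compute and a tool call to move; the robot and the scene stay as the last step left them, time stands still between calls to the robot, and variables do not carry over. Pictures are saved under pics/ and viewed, at most 10 in all, crops included, and the job is handed in when it is done.

Besides the shell and the picture viewer there is one more tool, called as a command line: name --argument value ..., lists and objects as JSON in quotes. drive_tool: Moves the arm, as the interface text tells. Its arguments: {"type":"object","properties":{"commands":{"type":"array"},"newtons":{"type":"number"}},"required":["commands"]}

```bash
mkdir -p pics; python3 - <<'E'
from cell import readout,cams
import cv2,numpy as np
s=readout.observe();print(s)
for n in("top","scene"):
    im=cams.get_image(n);cv2.imwrite(f"pics/{n}0.png",im)
    c=cams.camera_info(n);print(n,c)
E
```

```text
{'clock': 0.0, 'joints': array([ 1.07838152,  0.4352263 ,  0.02496261,  1.57409937, -0.01159352,
        1.13396119, -0.07507597]), 'dq': array([ 9.28012380e-04,  7.75432751e-04, -5.74303489e-04, -1.22109370e-03,
        4.92476151e-05, -3.99914265e-04, -1.31199433e-03]), 'joint_efforts': array([-6.16654706e-04, -6.67851305e+01,  9.84556787e-01, -3.14456642e+01,
       -6.05618418e-02,  4.30347549e-02,  1.64897465e-04]), 'position': array([ 0.23727158, -0.57766893,  0.2259419 ]), 'ee_rot': array([-3.08066086e+00, -6.08110486e-01,  6.88836645e-04]), 'force': array([-0.08970865,  0.3864893 , -0.27406365]), 'ft_torque': array([ 0.00579741,  0.03724255, -0.01868807]), 'gripper_force': 0.0, 'width': 0.997459352077146}
top {'camera_matrix': array([[467.70578154,   0.        , 315.26016057],
       [  0.        , 467.70578154, 237.81239443],
       [  0.        ,   0.        ,   1.        ]]), 'R': array([[-0.00314982, -0.99995261, -0.00921222],
       [-0.995173  ,  0.00403809, -0.09805306],
       [ 0.09808561,  0.0088589 , -0.99513855]]), 't': array([0.04554228, 0.53066643, 0.91287922])}
scene {'camera_matrix': array([[540.99900783,   0.        , 311.81440328],
       [  0.        , 540.99900783, 245.29808396],
       [  0.        ,   0.        ,   1.        ]]), 'R': array([[-0.61702706, -0.78682753, -0.01341831],
       [-0.45370575,  0.3696228 , -0.81088228],
       [ 0.64298422, -0.49424834, -0.58505544]]), 't': array([0.35605215, 0.29994066, 0.62366292])}
```

View pics/top0.png

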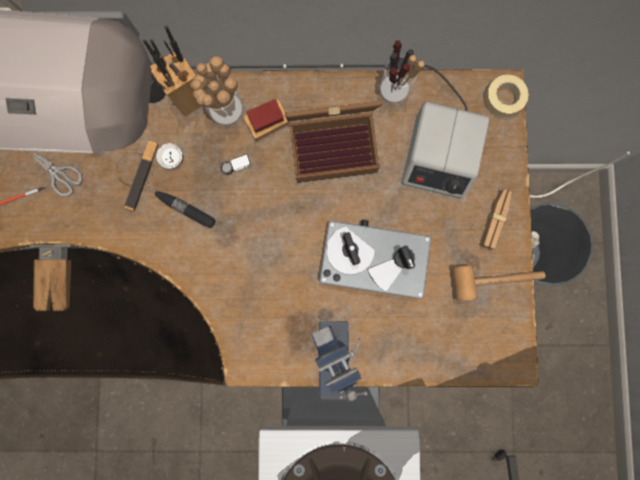

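View pics/scene0.png

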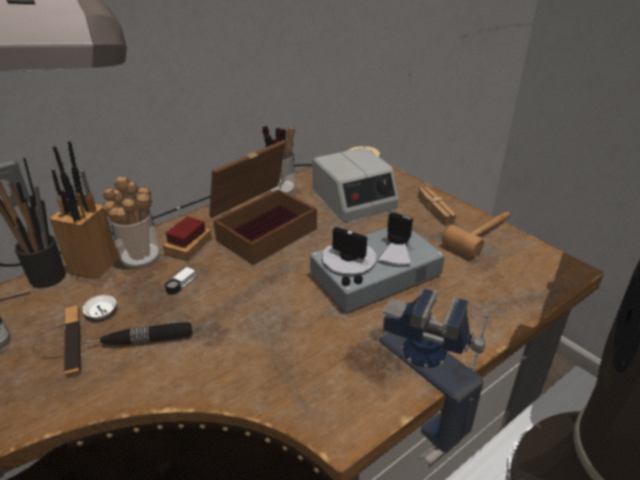

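The top view shows the box at about (375,258), with the isolator bar at (350,248) and the selector bar at (404,257). A vise stands nearer the robot at (335,355). Next I measure the bars by colour mask.

```bash
cat > h.py <<'E'
import numpy as np,cv2
def ray(c,uv,fish=False):
    K=c["camera_matrix"];a=(uv[0]-K[0,2])/K[0,0];b=(uv[1]-K[1,2])/K[1,1]
    if fish:
        r=np.hypot(a,b);k=np.tan(r)/r if r>1e-9 else 1;a*=k;b*=k
    d=c["R"].T@np.array([a,b,1.]);return -c["R"].T@c["t"],d
def onz(c,uv,z,fish=False):
    o,d=ray(c,uv,fish);return o+d*(z-o[2])/d[2]
E
python3 - <<'E'
from h import *
from cell import cams
c=cams.camera_info("top");im=cv2.imread("pics/top0.png")
m=(im.max(2)<60).astype(np.uint8);m[:,:320]=0;m[:,435:]=0;m[:222]=0;m[300:]=0
n,l,st,ce=cv2.connectedComponentsWithStats(m)
for i in range(1,n):
    if st[i,4]<8: continue
    p=np.argwhere(l==i)[:,::-1].astype(np.float32)
    w=np.array([onz(c,q,.1)[:2] for q in p]);r=cv2.minAreaRect((w*1000).astype(np.float32))
    print(ce[i],st[i],r, onz(c,ce[i],.1))
for q in((332,223),(432,236),(423,298),(321,288)):print(onz(c,q,.048))
cv2.imwrite("pics/c0.png",cv2.resize(im[212:308,310:440],None,fx=6,fy=6,interpolation=cv2.INTER_CUBIC))
E
```

```text
[362. 223.] [361 222   3   3   9] ((550.8017578125, -43.759666442871094), (3.704850673675537, 3.768233299255371), 89.27058410644531) [ 0.55080142 -0.0437593   0.1       ]
[347.51851852 248.75308642] [343 235  12  29  81] ((501.6600341796875, -16.40713119506836), (54.82928466796875, 7.573800563812256), 19.950870513916016) [ 0.50304563 -0.01645634  0.1       ]
[402.50961538 257.93269231] [397 248  13  20 104] ((485.1011047363281, -117.247314453125), (38.348445892333984, 10.053438186645508), 21.2192325592041) [ 0.4857368  -0.11733988  0.1       ]
[0.55782876 0.01041832 0.048     ]
[ 0.53132506 -0.18511396  0.048     ]
[ 0.41095118 -0.16443765  0.048     ]
[0.43077422 0.03260575 0.048     ]
```

View pics/c0.png

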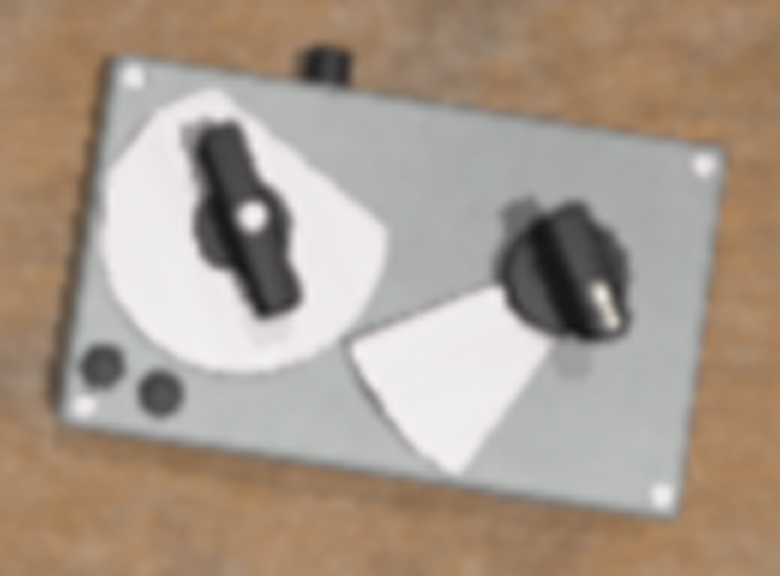

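The crop shows the isolator's white hub dot at crop (251,216), its bar at about 20° and the box at about -10°. I'll go above the isolator for a close look.

drive_tool --commands '[[[0,0,0],[45.8,-41.2,-1],1],[[0,0,0],[45.8,-41.2,-1],1],[[0,0,0],[45.8,-41.2,-1],1],[[0,0,0],[45.8,-41.2,-1],1],[[0,0,0],[45.8,-41.2,-1],1],[[0,0,0],[45.8,-41.2,-1],1],[[0,0,0],[45.8,-41.2,-1],1],[[0,0,0],[45.8,-41.2,-1],1],[[0,0,0],[45.8,-41.2,-1],1],[[0,0,0],[45.8,-41.2,-1],1],[[0,0,0],[45.8,-41.2,-1],1],[[0,0,0],[45.8,-41.2,-1],1],[[0,0,0],[45.8,-41.2,-1],1],[[0,0,0],[45.8,-41.2,-1],1],[[0,0,0],[45.8,-41.2,-1],1],[[0,0,0],[45.8,-41.2,-1],1],[[0,0,0],[45.8,-41.2,-1],1],[[0,0,0],[45.8,-41.2,-1],1],[[0,0,0],[45.8,-41.2,-1],1],[[0,0,0],[45.8,-41.2,-1],1]]'

```text
clock: 1.77
position: [0.5041, -0.0246, 0.2366]
ee_rot: [3.082, 0.604, -0.001]
force: [1.1, -0.2, -0.3]
width: 1.001
gripper_force: 0.0
```

```bash
python3 - <<'E'
from h import *
from cell import readout,cams
from scipy.spatial.transform import Rotation as R
s=readout.observe();c=cams.camera_info("wrist");im=cams.get_image("wrist");cv2.imwrite("pics/w1.png",im)
np.savez("w1.npz",**c)
print(s["position"],s["joints"],s["clock"],R.from_rotvec(s["ee_rot"]).as_matrix().round(3),c)
E
```

```text
[ 0.50408818 -0.02464007  0.23661678] [ 0.20052318  0.25468091 -0.31701185  1.82555991  0.09001279  1.07575144
 -1.33340507] 1.7667 [[ 0.926  0.378 -0.   ]
 [ 0.378 -0.926 -0.001]
 [-0.001  0.    -1.   ]] {'camera_matrix': array([[371.64829954,   0.        , 316.34934063],
       [  0.        , 371.64829954, 236.41572102],
       [  0.        ,   0.        ,   1.        ]]), 'R': array([[ 3.77723745e-01, -9.25918277e-01, -3.40315153e-04],
       [-8.91305321e-01, -3.63703067e-01,  2.70730316e-01],
       [-2.50797922e-01, -1.01957944e-01, -9.62655172e-01]]), 't': array([-0.21230335,  0.40334883,  0.52345795])}
```

View pics/w1.png

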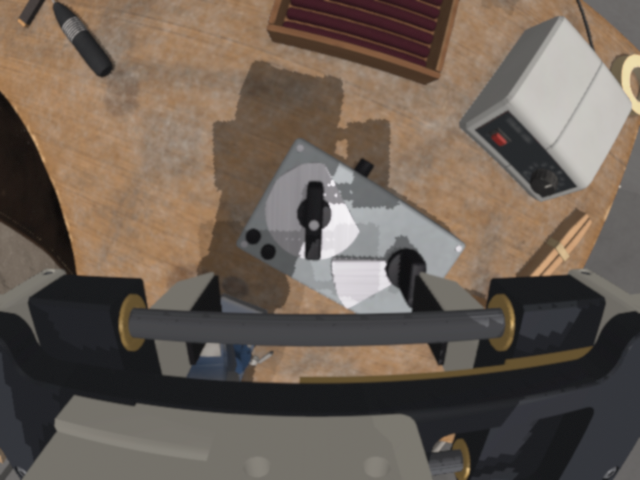

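The wrist view shows the isolator hub dot at (313,225), its bar running from (316,183) to (313,258), and the selector skirt near (405,270).

```bash
python3 - <<'E'
from h import *
c=dict(np.load("w1.npz"));im=cv2.imread("pics/w1.png")
d=onz(c,(313.5,225),.105,1);print("dot",d)
m=(im.max(2)<45).astype(np.uint8)
a=np.zeros_like(m);a[175:268,295:335]=m[175:268,295:335]
p=np.argwhere(a)[:,::-1];w=np.array([onz(c,q,.105,1)[:2] for q in p])*1000
print("iso",cv2.minAreaRect(w.astype(np.float32)),w.mean(0))
u,s,v=np.linalg.svd(w-w.mean(0),full_matrices=False);print(np.degrees(np.arctan2(v[0,1],v[0,0])))
e=[onz(c,q,.105,1) for q in((316,184),(313,258))];print(e)
cs=[onz(c,q,.048,1) for q in((299,140),(463,247),(239,243))];print(cs)
print("sel skirt",onz(c,(405,268),.069,1))
t=cv2.imread("pics/top0.png")
import cell
ct=cell.cams.camera_info("top");print("dot top",onz(ct,(351.4,247.5),.105))
E
```

```text
dot [ 0.50347401 -0.02146761  0.105     ]
iso ((506.9688720703125, -16.784854888916016), (60.88930130004883, 21.05732536315918), 11.097704887390137) [512.87058495 -16.26007011]
-163.33929083248665
[array([ 0.53492893, -0.01081084,  0.105     ]), array([ 0.47737348, -0.03160538,  0.105     ])]
[array([0.56022111, 0.01652761, 0.048     ]), array([ 0.52731787, -0.17754538,  0.048     ]), array([0.4455318 , 0.03500597, 0.048     ])]
sel skirt [ 0.48911255 -0.121062    0.069     ]
dot top [ 0.50494839 -0.02329236  0.105     ]
```

drive_tool --commands '[[[0,0,0.04],[0.1,-0.2,3],1],[[0,0,0.04],[0.1,-0.2,6],1],[[0,0,0.04],[0.1,-0.2,9],1],[[0,0,0.04],[0.1,-0.2,12],1],[[0,0,0.04],[0.1,-0.2,14],1],[[0,0,0.04],[0.1,-0.2,15.5],1],[[0,0,0.04],[0.1,-0.2,16.3],1],[[0,0,0.04],[0.1,-0.2,16.3],1],[[0,0,0.04],[0.1,-0.2,16.3],1]]'

```text
clock: 2.57
position: [0.5049, -0.0212, 0.0741]
ee_rot: [3.094, 0.545, 0.0]
force: [0.9, 0.4, 0.3]
width: 0.999
gripper_force: 0.0
```

drive_tool --commands '[[[0,0,0],[0,0,0],-1],[[0,0,0],[0,0,0],-1],[[0,0,0],[0,0,0],-1],[[0,0,0],[0,0,0],-1],[[0,0,0],[0,0,0],-1],[[0,0,0],[0,0,0],-1],[[0,0,0],[0,0,0],-1],[[0,0,0],[0,0,0],-1],[[0,0,0],[0,0,0],-1],[[0,0,0],[0,0,0],-1]]' --newtons 20

```text
clock: 3.4
position: [0.5047, -0.0208, 0.0737]
ee_rot: [3.094, 0.547, -0.0]
force: [-0.2, 0.9, 0.6]
width: 0.325
gripper_force: 0.0
```

drive_tool --commands '[[[0,0,0],[0,0,0],-1],[[0,0,0],[0,0,0],-1],[[0,0,0],[0,0,0],-1],[[0,0,0],[0,0,0],-1],[[0,0,0],[0,0,0],-1],[[0,0,0],[0,0,0],-1]]'

```text
clock: 3.9
position: [0.5051, -0.0218, 0.0737]
ee_rot: [3.093, 0.545, 0.001]
force: [0.8, -5.1, -1.6]
width: 0.151
gripper_force: 20.0
```

drive_tool --commands '[[[0,0,0.08],[0,0,0],-1],[[0,0,0.16],[0,0,0],-1],[[0,0,0.24],[0,0,0],-1],[[0,0,0.32],[0,0,0],-1],[[0,0,0.4],[0,0,0],-1],[[0,0,0.48],[0,0,0],-1],[[0,0,0.56],[0,0,0],-1],[[0,0,0.64],[0,0,0],-1],[[0,0,0.72],[0,0,0],-1],[[0,0,0.8],[0,0,0],-1],[[0,0,0.88],[0,0,0],-1],[[0,0,0.96],[0,0,0],-1],[[0,0,1.02],[0,0,0],-1],[[0,0,1.05],[0,0,0],-1],[[0,0,1.05],[0,0,0],-1],[[0,0,1.05],[0,0,0],-1]]'

```text
clock: 5.23
position: [0.505, -0.0225, 0.0738]
ee_rot: [2.949, -1.078, 0.002]
force: [1.7, -7.8, -0.7]
width: 0.15
gripper_force: 20.2
```

```bash
python3 - <<'E'
from cell import readout
from scipy.spatial.transform import Rotation as R
import numpy as np
s=readout.observe();m=R.from_rotvec(s["ee_rot"]).as_matrix()
print(np.degrees(np.arctan2(m[1,0],m[0,0])),s["ft_torque"],s["force"],s["joints"][6],s["position"])
E
```

```text
-40.16094943569589 [-1.51206274 -0.26230982  0.42046436] [ 1.672475   -7.80492787 -0.70442122] -2.3352127811734213 [ 0.5049792  -0.02245445  0.07375222]
```

drive_tool --commands '[[[0,0,0.03],[0,0,0],-1],[[0,0,0.06],[0,0,0],-1],[[0,0,0.06],[0,0,0],-1],[[0,0,0.06],[0,0,0],-1]]'

```text
clock: 5.57
position: [0.5047, -0.0222, 0.0738]
ee_rot: [2.916, -1.165, 0.001]
force: [0.3, -7.5, 0.2]
width: 0.16
gripper_force: 20.9
```

```bash
python3 - <<'E'
from cell import readout
from scipy.spatial.transform import Rotation as R
import numpy as np
s=readout.observe();m=R.from_rotvec(s["ee_rot"]).as_matrix()
print(np.degrees(np.arctan2(m[1,0],m[0,0])),s["ft_torque"],s["force"],s["joints"][6],s["position"])
E
```

```text
-43.572254981283166 [-1.39900831 -0.01752879  0.51452685] [ 0.32768905 -7.45017515  0.21312694] -2.3842700105409125 [ 0.50468686 -0.02217585  0.07375876]
```

The isolator is at its stop: the torque rose and the pads started to twist on the bar. I'll release, lift and go above the selector.

drive_tool --commands '[[[0,0,0.03],[0,0,0],0.3],[[0,0,0.02],[0,0,0],0.3],[[0,0,0.02],[0,0,0],0.3],[[0,0,0.02],[0,0,0],0.3],[[0,0,0.02],[0,0,0],0.3],[[0,0,0.02],[0,0,0],0.3],[[0,0,0.02],[0,0,-3],0.3],[[0,0,0.02],[0,0,-6],1],[[0,0,0.02],[0,0,-10],1],[[0,0,0],[0,0,-14],1]]'

```text
clock: 6.4
position: [0.5039, -0.0208, 0.2149]
ee_rot: [2.917, -1.166, -0.002]
force: [0.3, -0.4, -0.5]
width: 0.815
gripper_force: 0.0
```

drive_tool --commands '[[[0,0,-0.12],[2,3,0],1],[[0,0,-0.24],[4,6,0],1],[[0,0,-0.36],[5.7,8.6,0],1],[[0,0,-0.48],[5.7,8.6,0],1],[[0,0,-0.6],[5.7,8.6,0],1],[[0,0,-0.72],[5.7,8.6,0],1],[[0,0,-0.84],[5.7,8.6,0],1],[[0,0,-0.96],[5.7,8.6,0],1],[[0,0,-1.08],[5.7,8.6,0],1],[[0,0,-1.11],[5.7,8.6,0],1],[[0,0,-1.11],[5.7,8.6,0],1],[[0,0,-1.11],[5.7,8.6,0],1]]'

```text
clock: 7.4
position: [0.4867, -0.1224, 0.2137]
ee_rot: [-3.094, -0.544, 0.0]
force: [0.6, 0.0, 0.4]
width: 0.999
gripper_force: 0.0
```

```bash
python3 - <<'E'
from h import *
from cell import readout,cams
from scipy.spatial.transform import Rotation as R
s=readout.observe();c=cams.camera_info("wrist");im=cams.get_image("wrist")
cv2.imwrite("pics/w2.png",im);cv2.imwrite("pics/w2c.png",cv2.resize(im[130:290,210:410],None,fx=4,fy=4-.25,interpolation=cv2.INTER_CUBIC))
np.savez("w2.npz",**c)
m=R.from_rotvec(s["ee_rot"]).as_matrix()
print(s["position"],s["joints"],s["clock"],s["force"],np.degrees(np.arctan2(m[1,0],m[0,0])))
E
```

```text
[ 0.48671899 -0.12240801  0.21370553] [ 0.22167344  0.25402739 -0.10037688  1.87844385  0.0296643   1.01063003
 -1.11401915] 7.4 [0.5530902  0.03054301 0.36577125] 19.941615392620804
```

View pics/w2c.png

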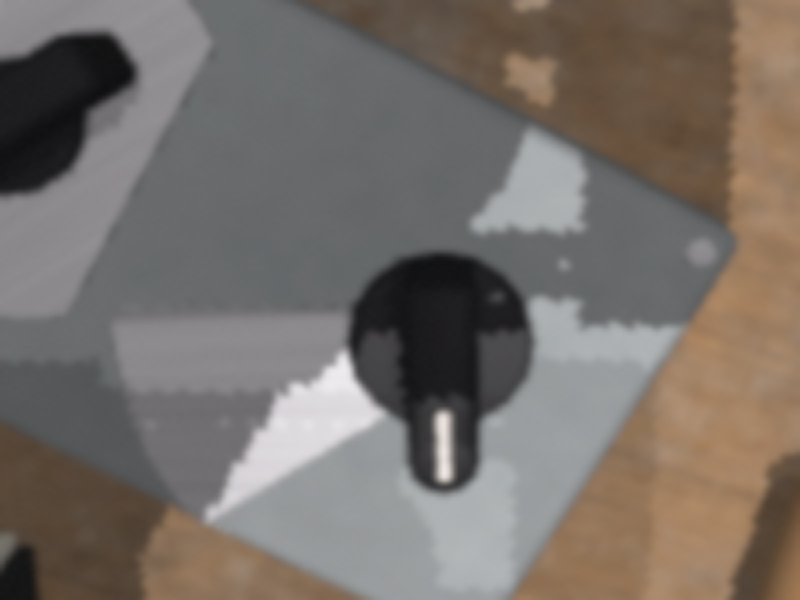

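The crop shows the selector bar vertical (along tool x), its white line at crop (445,412) to (443,485), and the isolator disc's chord at (70,315) to (210,45).

```bash
python3 - <<'E'
from h import *
c=dict(np.load("w2.npz"))
P=lambda x,y,z:onz(c,(210+x/4-.37,130+y/3.75-.37),z,1)
def A(a,b):d=b-a;return np.degrees(np.arctan2(d[1],d[0]))
a,b=P(70,315,.057),P(210,45,.057);print("chord",A(a,b))
a,b=P(505,600,.048),P(735,240,.048);print("edge",A(a,b))
a,b=P(285,0,.048),P(735,240,.048);print("far edge",A(a,b))
a,b=P(443,485,.105),P(445,412,.105);print("line",a,b,A(a,b))
nose=P(443,490,.105);back=P(442,262,.105);print("nose",nose,back)
print("skirt",P(441,340,.069))
im=cv2.imread("pics/w2.png");cv2.imwrite("pics/w2i.png",cv2.resize(im[110:290,110:310],None,fx=4,fy=3.333,interpolation=cv2.INTER_CUBIC))
E
```

```text
chord -8.011793024004483
edge -8.61428408571672
far edge -99.42078773871478
line [ 0.46844582 -0.13130107  0.105     ] [ 0.48302506 -0.12635448  0.105     ] 18.74154061793819
nose [ 0.46743769 -0.13167085  0.105     ] [ 0.51128202 -0.11542206  0.105     ]
skirt [ 0.48878177 -0.1237746   0.069     ]
```

View pics/w2i.png

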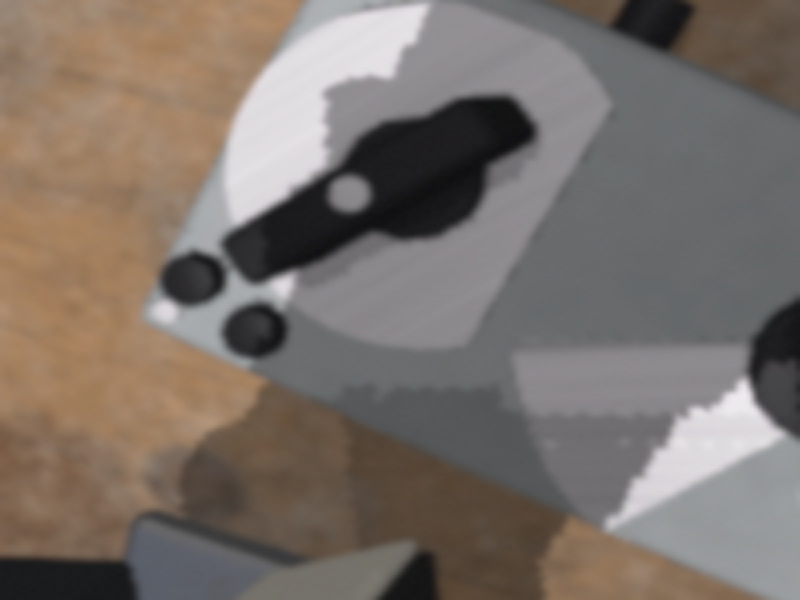

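The isolator disc's chord is parallel to the box edge, so it is fully on. Now I grip the selector.

drive_tool --commands '[[[0,0,0],[0.1,0.2,3],0.3],[[0,0,0],[0.1,0.2,6],0.3],[[0,0,0],[0.1,0.2,9],0.3],[[0,0,0],[0.1,0.2,11.5],0.3],[[0,0,0],[0.1,0.2,13],0.3],[[0,0,0],[0.1,0.2,13.6],0.3],[[0,0,0],[0.1,0.2,13.6],-1],[[0,0,0],[0.1,0.2,13.6],-1],[[0,0,0],[0.1,0.2,13.6],-1],[[0,0,0],[0.1,0.2,13.6],-1],[[0,0,0],[0.1,0.2,13.6],-1],[[0,0,0],[0.1,0.2,13.6],-1],[[0,0,0],[0.1,0.2,13.6],-1],[[0,0,0],[0.1,0.2,13.6],-1],[[0,0,0],[0.1,0.2,13.6],-1],[[0,0,0],[0.1,0.2,13.6],-1],[[0,0,0],[0.1,0.2,13.6],-1],[[0,0,0],[0.1,0.2,13.6],-1]]' --newtons 20

```text
clock: 8.95
position: [0.4889, -0.1246, 0.0781]
ee_rot: [3.093, 0.546, 0.001]
force: [-0.0, -4.4, 6.0]
width: 0.155
gripper_force: 20.0
```

drive_tool --commands '[[[0,0,0.08],[0,0,0],-1],[[0,0,0.16],[0,0,0],-1],[[0,0,0.24],[0,0,0],-1],[[0,0,0.32],[0,0,0],-1],[[0,0,0.4],[0,0,0],-1],[[0,0,0.48],[0,0,0],-1],[[0,0,0.56],[0,0,0],-1],[[0,0,0.64],[0,0,0],-1],[[0,0,0.72],[0,0,0],-1],[[0,0,0.8],[0,0,0],-1],[[0,0,0.88],[0,0,0],-1],[[0,0,0.96],[0,0,0],-1],[[0,0,1.02],[0,0,0],-1],[[0,0,1.05],[0,0,0],-1],[[0,0,1.09],[0,0,0],-1],[[0,0,1.09],[0,0,0],-1],[[0,0,1.09],[0,0,0],-1]]'

```text
clock: 10.37
position: [0.4888, -0.1252, 0.0781]
ee_rot: [2.928, -1.136, 0.002]
force: [0.5, -7.4, 5.2]
width: 0.153
gripper_force: 20.6
```

```bash
python3 - <<'E'
from cell import readout
from scipy.spatial.transform import Rotation as R
import numpy as np
s=readout.observe();m=R.from_rotvec(s["ee_rot"]).as_matrix()
print(np.degrees(np.arctan2(m[1,0],m[0,0])),s["ft_torque"],s["force"],s["joints"][6],s["position"])
E
```

```text
-42.42564144640783 [-1.36489071  0.10774896  0.48459653] [ 0.53250221 -7.38062087  5.17489582] -2.036777825637072 [ 0.48877668 -0.12516771  0.07805743]
```

drive_tool --commands '[[[0,0,0.04],[0,0,0],-1],[[0,0,0.05],[0,0,0],-1],[[0,0,0.05],[0,0,0],-1]]'

```text
clock: 10.62
position: [0.4888, -0.1252, 0.078]
ee_rot: [2.898, -1.21, 0.002]
force: [-1.0, -6.9, 6.4]
width: 0.169
gripper_force: 21.5
```

drive_tool --commands '[[[0,0,0],[0,0,0],0.3],[[0,0,0],[0,0,0],0.3],[[0,0,0],[0,0,0],0.3],[[0,0,0],[0,0,0],0.3],[[0,0,0],[0,0,0],0.3],[[0,0,0],[0,0,0],0.3],[[0,0,0],[0,0,-3],0.3],[[0,0,0],[0,0,-6],0.3],[[0,0,0],[0,0,-10],0.3],[[0,0,0],[0,0,-14],0.3],[[0,0,0],[0,0,-14],0.3],[[0,0,0],[0,0,-14],0.3]]'

```text
clock: 11.62
position: [0.4899, -0.1241, 0.2201]
ee_rot: [-2.898, 1.208, -0.008]
force: [1.0, -0.4, -1.5]
width: 0.651
gripper_force: 0.0
```

```bash
python3 - <<'E'
from h import *
from cell import readout,cams
s=readout.observe();c=cams.camera_info("wrist");im=cams.get_image("wrist")
cv2.imwrite("pics/w3.png",im);np.savez("w3.npz",**c)
print(s["position"],s["clock"],s["force"])
E
```

```text
[ 0.48994293 -0.12407384  0.22009055] 11.6167 [ 0.97510037 -0.41181865 -1.54529046]
```

View pics/w3.png

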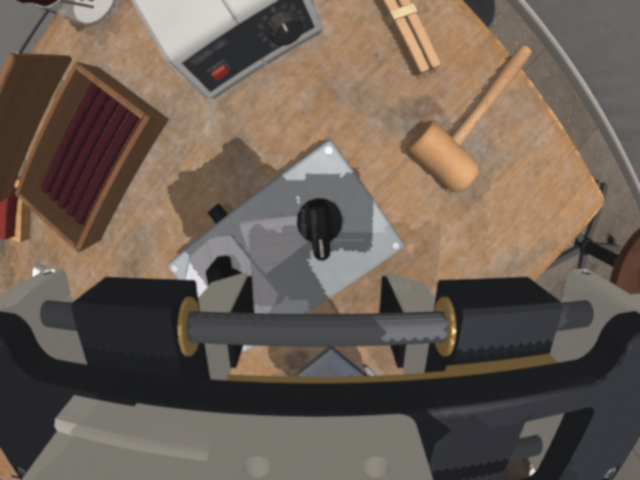

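The selector's white line runs from about (319,238) to (323,256). I'll check its angle numerically.

```bash
python3 - <<'E'
from h import *
c=dict(np.load("w3.npz"));im=cv2.imread("pics/w3.png")
m=np.zeros(im.shape[:2],np.uint8);m[233:258,312:328]=(im[233:258,312:328].min(2)>110)
k,l,st,ce=cv2.connectedComponentsWithStats(m);print(st)
i=1+np.argmax(st[1:,4]);w=np.array([onz(c,q,.105,1)[:2]*1000 for q in np.argwhere(l==i)[:,::-1]])
u,s,v=np.linalg.svd(w-w.mean(0),full_matrices=False);print("line angle",np.degrees(np.arctan(v[0,1]/v[0,0])),w.mean(0))
d=np.array([488.8,-124.5])-w.mean(0);print("axis->line",np.degrees(np.arctan2(d[1],d[0])))
E
```

```text
[[     0      0    640    480 307170]
 [   320    241      3     11     17]
 [   312    251      3      7     11]
 [   322    254      1      2      2]]
line angle -38.80863645328449 [ 479.42294289 -117.36908717]
axis->line -37.251675978934614
```

```bash
python3 -c "
from cell import job
print(job.sign_off())"
```

```text
the job is handed in; nothing more can be done
None
```

I turned the isolator and then the selector clockwise to their stops, released both and handed the job in at about 12 s; the isolator's on position showed clearly in the image, the selector's only to within a few degrees (about 57° measured), though the gripper twisting on its bar showed it had hit its stop.

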